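# Move a row of paint pots to the other rack in order

### The job

Move the two paint jars, the glass jar and the little amber bottle from the cork-lined rack to the empty rack, one to a bay and in the same order as they stand now, counted from each rack's knob end: what stands next to the knob now goes next to the other rack's knob, and so on down the row. Keep each one upright and set it down flat in the middle of its bay.

Things in the scene. Friction and masses are not known exactly. Their poses are not given: they have to be found in the camera images.
- glass_jar_mid (a point): small round jar of plain clear glass, half full of a hardened pale medium, 62 mm in diameter, 74 mm high, 0.15 kg. Loose, upright at the start in some bay of the cork-lined rack. This point lies on its vertical axis, half-way up (37 mm above its underside); it is round, so its yaw means nothing.
- large_jar_mid (a point): the larger of two lidded paint jars, flat black lid, 58 mm in diameter, 66 mm high, 0.16 kg. Loose, upright at the start in some bay of the cork-lined rack. This point lies on its vertical axis, half-way up (33 mm above its underside); it is round, so its yaw means nothing.
- small_jar_mid (a point): the smaller of two lidded paint jars, flat white lid, 50 mm in diameter, 58 mm high, 0.16 kg. Loose, upright at the start in some bay of the cork-lined rack. This point lies on its vertical axis, half-way up (29 mm above its underside); it is round, so its yaw means nothing.
- amber_bottle_mid (a point): small amber-brown bottle with a black cap, body 31 mm in diameter and about 45 mm tall below a narrower neck, 74 mm high in all, 0.06 kg; take it at half height or just below, on the straight body. Loose, upright at the start in some bay of the cork-lined rack. This point lies on its vertical axis, half-way up (37 mm above its underside); it is round, so its yaw means nothing.
- cork_rack: full rack: fixed wooden tray, 90 mm wide, four bays 78 mm square in a row, edged by low strips (tops 11 mm above the table); cork pads, tops at 8 mm, line the bays. A dark round knob (30 mm wide, top at 36 mm) at y = +191 mm marks one end. Origin at table height under the row's middle, z up, y along the row towards the knob. Bay centres: x = 0, y = +124.5 (by the knob), +41.5, -41.5, -124.5 mm.
- bare_rack: empty rack: the same tray and knob without cork, floors 6 mm above the table. Parallel to the full rack, about 170 mm away, ends not quite level, knob at the opposite end; either may be nearer the robot. Origin at table height under the row's middle, z up, y along the row towards the knob. Bay centres: x = 0, y = +124.5 (by the knob), +41.5, -41.5, -124.5 mm.
- pad_glass_jar: the fixed square cork pad, 72 x 72 x 2 mm, on which the glass jar stands at the start; it stays in its bay of the cork-lined rack and so shows which bay the glass jar came from. Origin in the middle of its underside, z up, y along the rack.
- pad_large_jar: the fixed square cork pad, 72 x 72 x 2 mm, on which the large jar stands at the start; it stays in its bay of the cork-lined rack and so shows which bay the large jar came from. Origin in the middle of its underside, z up, y along the rack.
- pad_small_jar: the fixed square cork pad, 72 x 72 x 2 mm, on which the small jar stands at the start; it stays in its bay of the cork-lined rack and so shows which bay the small jar came from. Origin in the middle of its underside, z up, y along the rack.
- pad_amber_bottle: the fixed square cork pad, 72 x 72 x 2 mm, on which the amber bottle stands at the start; it stays in its bay of the cork-lined rack and so shows which bay the amber bottle came from. Origin in the middle of its underside, z up, y along the rack.

How it is judged (in metres and radians):
At the end, for the whole second after the job is handed in: Each of the four containers stands upright (within 0.08 rad) and at rest on the floor of the empty rack (height within 4 mm), its axis within 15 mm along and across of the middle of the bay that has the same number, counted from the knob, as the bay of the cork-lined rack it came from (((y of pad_glass_jar in the frame of cork_rack between -0.1445 and -0.1045 m and y of glass_jar_mid in the frame of bare_rack between -0.1395 and -0.1095 m) or (y of pad_glass_jar in the frame of cork_rack between -0.0615 and -0.0215 m and y of glass_jar_mid in the frame of bare_rack between -0.0565 and -0.0265 m) or (y of pad_glass_jar in the frame of cork_rack between 0.0215 and 0.0615 m and y of glass_jar_mid in the frame of bare_rack between 0.0265 and 0.0565 m) or (y of pad_glass_jar in the frame of cork_rack between 0.1045 and 0.1445 m and y of glass_jar_mid in the frame of bare_rack between 0.1095 and 0.1395 m)) and x of glass_jar_mid in the frame of bare_rack between -0.015 and 0.015 m and z of glass_jar_mid in the frame of bare_rack between 0.039 and 0.047 m and angle between each of glass_jar_mid, large_jar_mid, small_jar_mid, amber_bottle_mid's own z axis and vertical below 0.08 rad and linear speed of each of glass_jar, large_jar, small_jar, amber_bottle below 0.02 m/s and ((y of pad_large_jar in the frame of cork_rack between -0.1445 and -0.1045 m and y of large_jar_mid in the frame of bare_rack between -0.1395 and -0.1095 m) or (y of pad_large_jar in the frame of cork_rack between -0.0615 and -0.0215 m and y of large_jar_mid in the frame of bare_rack between -0.0565 and -0.0265 m) or (y of pad_large_jar in the frame of cork_rack between 0.0215 and 0.0615 m and y of large_jar_mid in the frame of bare_rack between 0.0265 and 0.0565 m) or (y of pad_large_jar in the frame of cork_rack between 0.1045 and 0.1445 m and y of large_jar_mid in the frame of bare_rack between 0.1095 and 0.1395 m)) and x of large_jar_mid in the frame of bare_rack between -0.015 and 0.015 m and z of large_jar_mid in the frame of bare_rack between 0.035 and 0.043 m and ((y of pad_small_jar in the frame of cork_rack between -0.1445 and -0.1045 m and y of small_jar_mid in the frame of bare_rack between -0.1395 and -0.1095 m) or (y of pad_small_jar in the frame of cork_rack between -0.0615 and -0.0215 m and y of small_jar_mid in the frame of bare_rack between -0.0565 and -0.0265 m) or (y of pad_small_jar in the frame of cork_rack between 0.0215 and 0.0615 m and y of small_jar_mid in the frame of bare_rack between 0.0265 and 0.0565 m) or (y of pad_small_jar in the frame of cork_rack between 0.1045 and 0.1445 m and y of small_jar_mid in the frame of bare_rack between 0.1095 and 0.1395 m)) and x of small_jar_mid in the frame of bare_rack between -0.015 and 0.015 m and z of small_jar_mid in the frame of bare_rack between 0.031 and 0.039 m and ((y of pad_amber_bottle in the frame of cork_rack between -0.1445 and -0.1045 m and y of amber_bottle_mid in the frame of bare_rack between -0.1395 and -0.1095 m) or (y of pad_amber_bottle in the frame of cork_rack between -0.0615 and -0.0215 m and y of amber_bottle_mid in the frame of bare_rack between -0.0565 and -0.0265 m) or (y of pad_amber_bottle in the frame of cork_rack between 0.0215 and 0.0615 m and y of amber_bottle_mid in the frame of bare_rack between 0.0265 and 0.0565 m) or (y of pad_amber_bottle in the frame of cork_rack between 0.1045 and 0.1445 m and y of amber_bottle_mid in the frame of bare_rack between 0.1095 and 0.1395 m)) and x of amber_bottle_mid in the frame of bare_rack between -0.015 and 0.015 m and z of amber_bottle_mid in the frame of bare_rack between 0.039 and 0.047 m); the robot touches nothing.
It fails at once if a container is tipped by more than 0.5 rad (angle between any of glass_jar_mid, large_jar_mid, small_jar_mid, amber_bottle_mid's own z axis and vertical above 0.5 rad).
It also fails if it takes over 96 s, if anything falls off the work surface, if the arm or the gripper's body presses on something with over 40 N, if the wrist force passes 120 N, or if a joint passes its speed limit or range.

### The arm

A 6-joint arm with a two-finger parallel gripper is mounted at the origin on a cart in front of the work surface, level with it; the furniture and walls round the work are solid. World frame = base frame: x ahead of the robot, y to its left, z up, the work surface at z = 0. Lengths are in m, angles in degrees, forces in N, time in s.
With the tool pointing down it reaches from about 0.35 to 0.775 m from the base axis. Payload 5.5 kg.
Tool frame: the origin (TCP) lies midway between the tips of the shut fingers; the grasp point (between the pads) lies 19 mm behind it; x points along the fingers, y is the direction in which the jaws open and shut, and the axes are right-handed (so a half turn about x gives the same grasp; the last joint's range is limited). The gripper opens to 85 mm and grips with 20 to 120 N. Pads are 22 mm wide; open, the fingers measure 114 mm over their backs; the gripper's body (76 mm by 85 mm) begins 54 mm behind the grasp point. The pads swing forward as they close: fully open they stand 13 mm farther back than shut.
Start: joints at [60.355, 17.945, 2.641, 74.691, 0, 82.002], TCP at [0.212, 0.534, 0.231] pointing down, gripper open.
Joint ranges: [-158.12, 158.12], [-49.38, 96.58], [-58.88, 72.47], [-126.05, 133.96], [-84.25, 85.87], [-180, 180]. Speed limits (degrees/s): [147.25, 147.25, 180, 180, 180, 180].

### API

Orientations are given as [roll, pitch, yaw] about the fixed x, y, z axes, in that order (R = Rz(yaw) Ry(pitch) Rx(roll)).
In Python, from cell import ctrl gives the robot as it stands.
- The arm moves only by the shell command python3 -m inch 'ROWS' [FORCE]. ROWS is JSON, a list of rows, each a list of 3 entries, a list of its own where there are three numbers: the opening in per cent of the stroke, from 0 (shut) to 100 (fully open), then the shift along the tool's x, y, z in cm, then the turn, a rotation vector about the tool's x, y, z in degrees. A call has 1 to 10 rows; each row is the pose to reach, as a shift and turn from the pose commanded when the call began, along the tool's axes at that moment; what a row does not reach only later rows make up. A row lasts 1/10 s, in which the tool goes at most 50 mm and 8.59 degrees, less where a joint would pass 70% of its speed; a pose out of reach is approached as far as the arm can. A call with a gripper value outside its range is refused whole. The fingers move at their own pace and stop on an object; FORCE is the grip in N (left out, the last holds). Time passes only in rows, so rows that repeat a pose let the fingers close. It gives the time, the measured TCP pose, the force and the opening at its end, in the units of the state.
- ctrl.get_state(): the state, without advancing time (a new reading comes with each control period).
- ctrl.grab_frame(name): name is "scene" or "top" or "wrist"; returns the picture (420x560x3 uint8, red, green, blue); there is no depth.
- ctrl.camera_info(name): a dict with "fx", "fy", "cx", "cy" (pixels), "R" (3x3) and "t" (3): a world point X has camera coordinates R X + t. Camera axes: x right, y down, z forward; pixel columns grow to the right and rows downward; lengths in m; the calibration is good to about 2 mm. The wrist camera is an equidistant fisheye: a pixel r from the principal point sees the ray r / f radians off the axis. A picture is of the moment at which its call begins: read the wrist's pose just before it. camera_info takes no time and is no camera call; for the wrist camera it gives the pose at the moment of the call.
- ctrl.close_job(): hands the job in, once; it reports no verdict.
The state is a dict: "t": time; "joint_positions": joint angles; "qd": joint speeds; "joint_efforts": joint torques, N m; "tool_pos": TCP position; "tool_rot": TCP orientation; "force": force on the tool from outside, world axes, zero at the start; "moment": the same for the moment, N m; "width": finger opening in m.
Only numpy, scipy, OpenCV 4.12 (cv2) and the standard library are available. Lean on these libraries where they do the work, as an engineer would, in place of code of your own. Each camera call takes 0.05 s, during which the arm holds its last target.

## Working session

There is one attempt and no reset: what is moved stays moved. The work goes in short steps, Python scripts to look and compute and a shell command to move; the robot and the scene stay as the last step left them, time stands still between calls to the robot, and variables do not carry over. Pictures are saved under pics/ and viewed, and the job is handed in when it is done.

```bash
ls; mkdir -p pics; python3 - <<'E'
from cell import ctrl
import cv2
print(ctrl.get_state())
for n in("scene","top","wrist"):
    print(n,ctrl.camera_info(n))
    cv2.imwrite(f"pics/{n}0.png",ctrl.grab_frame(n)[:,:,::-1])
E
```

```text
pics
{'t': 0.0, 'joint_positions': array([6.03552487e+01, 1.79888277e+01, 2.57517712e+00, 7.46902637e+01,
       1.74125785e-03, 8.20025528e+01]), 'qd': array([ 0.0550818 ,  0.03491443,  0.0019518 ,  0.01239216, -0.09074887,
       -0.01464885]), 'joint_efforts': array([-1.34013961e-03, -4.80624104e+01,  2.98534709e+01,  1.92736799e-02,
       -1.29316477e-04,  2.66715222e-05]), 'tool_pos': array([0.21184272, 0.53399188, 0.23041566]), 'tool_rot': array([ -98.95744282,   89.89607111, -120.60474856]), 'force': array([-0.52589597, -0.10687163, -0.39717265]), 'moment': array([-0.019032  , -0.07328046, -0.04332494]), 'width': 0.08540443977623553}
scene {'fx': 501.0758464659736, 'fy': 501.0758464659736, 'cx': 284.4261826131343, 'cy': 212.67811260667992, 'R': array([[ 0.81579221, -0.57800513,  0.01982775],
       [-0.30273925, -0.45599313, -0.83691052],
       [ 0.49277988,  0.67674244, -0.54698048]]), 't': array([-0.45615726,  0.2113191 ,  0.57465905])}
top {'fx': 446.9473894797085, 'fy': 446.9473894797085, 'cx': 286.2092129694587, 'cy': 215.8041588253024, 'R': array([[-9.23126532e-03, -9.99957378e-01,  1.63909549e-04],
       [-9.91251824e-01,  9.12931605e-03, -1.31668056e-01],
       [ 1.31660947e-01, -1.37793840e-03, -9.91293850e-01]]), 't': array([0.04250703, 0.56632236, 0.85026247])}
wrist {'fx': 325.19226210127806, 'fy': 325.19226210127806, 'cx': 279.5823125165471, 'cy': 207.2377186044114, 'R': array([[ 0.36977072,  0.92912007, -0.00234654],
       [ 0.89697927, -0.35631851,  0.26165875],
       [ 0.24227628, -0.09885854, -0.9651576 ]]), 't': array([-0.57245785, -0.03389119,  0.37885051])}
```

View pics/scene0.png

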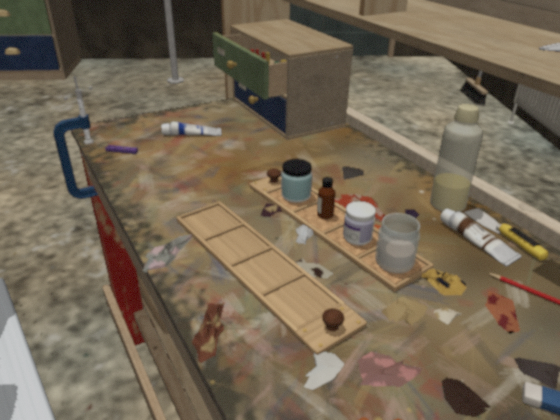

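View pics/top0.png

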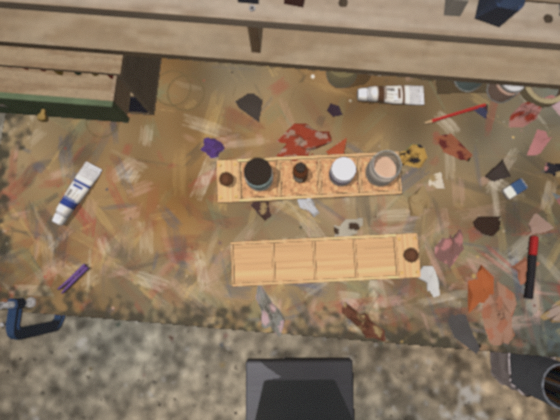

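View pics/wrist0.png

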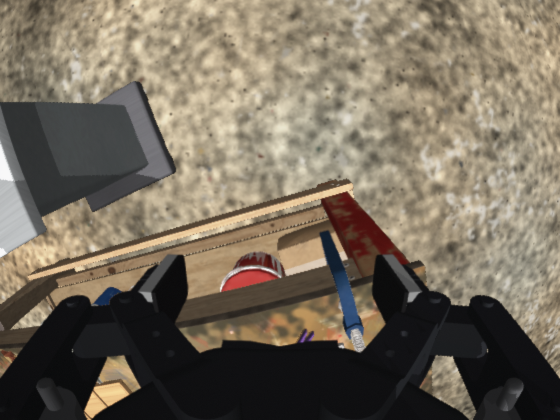

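The top view shows the cork rack (far) with its knob at left (226,179), then large (258,172), amber (300,172), small (343,170) and glass (385,167). The bare rack is nearer, with its knob at right (410,255). I'll enlarge both views to measure.

```bash
python3 - <<'E'
import cv2
a=cv2.imread("pics/top0.png")[140:300,200:440]
cv2.imwrite("pics/topz.png",cv2.resize(a,None,fx=3.3,fy=3.3,interpolation=cv2.INTER_CUBIC))
a=cv2.imread("pics/scene0.png")[140:360,160:460]
cv2.imwrite("pics/scenez.png",cv2.resize(a,None,fx=2.6,fy=2.6,interpolation=cv2.INTER_CUBIC))
E
```

```text
(no output)
```

View pics/topz.png

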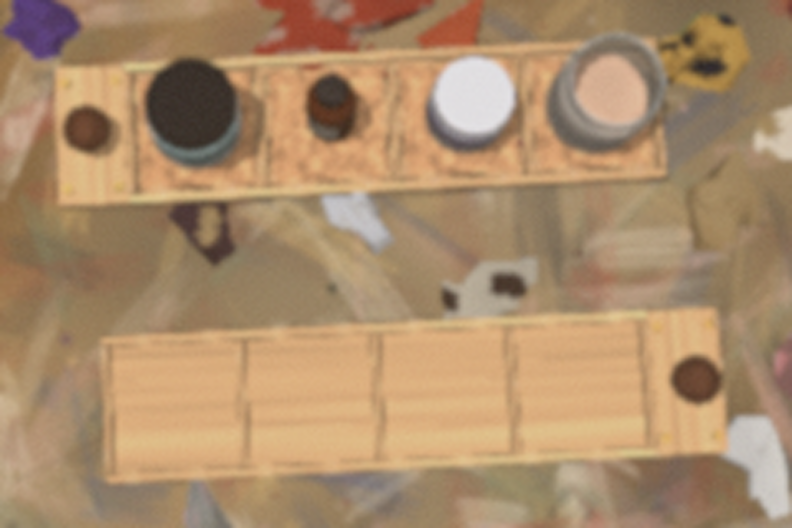

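View pics/scenez.png

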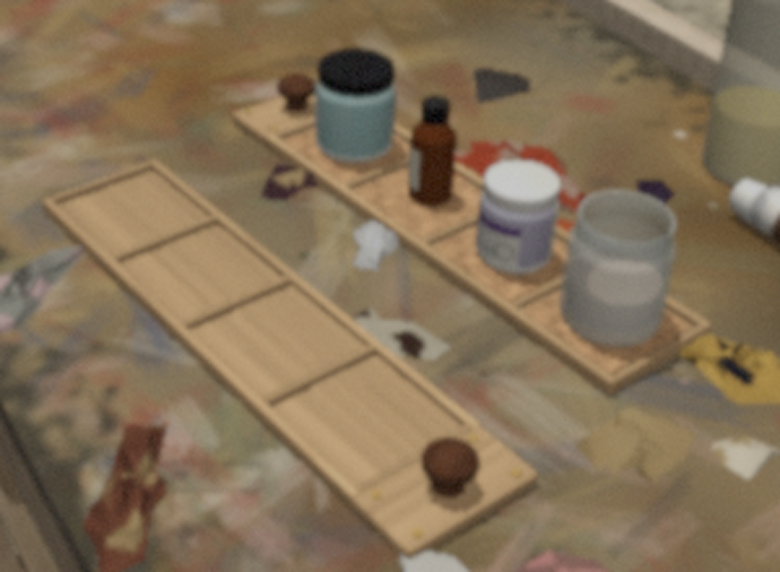

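```bash
cat > h.py <<'E'
import numpy as np,cv2
from cell import ctrl
def ray(n,u,v,z):
    c=ctrl.camera_info(n);d=np.array([(u-c['cx'])/c['fx'],(v-c['cy'])/c['fy'],1.])
    R=c['R'];o=-R.T@c['t'];w=R.T@d
    return (o+w*(z-o[2])/w[2])[:2]
def tz(x,y): return ((x+.5)/3.3-.5+200,(y+.5)/3.3-.5+140)
def sz(x,y): return ((x+.5)/2.6-.5+160,(y+.5)/2.6-.5+140)
E
python3 - <<'E'
from h import *
np.set_printoptions(precision=4,suppress=True)
P={'bareTop':[(102,340),(718,309),(727,451),(110,482)],'corkTop':[(56,67),(655,40),(666,178),(60,205)],'bareDiv':[(245,402),(379,395),(512,389)],'corkDiv':[(264,125),(395,118),(527,112)]}
for k,v in P.items(): print(k,*[ray('top',*tz(*p),.011) for p in v])
for k,v in {'bareSc':[(45,203),(155,162),(538,480),(408,552)],'corkSc':[(232,115),(612,385),(710,325)],'bareDiv':[(170,240),(242,303),(325,378)]}.items():
    print(k,*[ray('scene',*sz(*p),.011) for p in v])
print('knobs',ray('top',*tz(696,379),.030),ray('top',*tz(87,129),.030),ray('scene',*sz(450,463),.027),ray('scene',*sz(297,88),.027))
print('large',ray('top',*tz(192,103),.074),ray('scene',*sz(356,71),.073))
print('amber',ray('top',*tz(334,89),.082),ray('scene',*sz(435,102),.082))
print('small',ray('top',*tz(474,97),.066),ray('scene',*sz(522,184),.065))
print('glass',ray('top',*tz(608,88),.082),ray('scene',*sz(626,220),.082))
E
```

```text
bareTop [0.5162 0.1507] [ 0.5318 -0.2291] [ 0.445  -0.2304] [0.4299 0.1452]
corkTop [0.6887 0.1809] [ 0.7028 -0.1974] [ 0.6142 -0.2006] [0.6006 0.1774]
bareDiv [0.4775 0.063 ] [ 0.481  -0.0191] [ 0.4839 -0.1006]
corkDiv [0.6502 0.0501] [ 0.6539 -0.0322] [ 0.657  -0.1151]
bareSc [0.4281 0.1396] [0.5147 0.1445] [ 0.5276 -0.2344] [ 0.4427 -0.2339]
corkSc [0.5952 0.1711] [ 0.6125 -0.2041] [ 0.7005 -0.1992]
bareDiv [0.4763 0.0559] [ 0.4798 -0.0255] [ 0.4822 -0.109 ]
knobs [ 0.4881 -0.2083] [0.6445 0.1585] [ 0.4865 -0.2112] [0.6431 0.1551]
large [0.6498 0.0913] [0.6438 0.0837]
amber [0.6555 0.0084] [0.6512 0.007 ]
small [ 0.6538 -0.0748] [ 0.6507 -0.0801]
glass [ 0.6546 -0.1505] [ 0.6552 -0.1599]
```

```bash
cat >> h.py <<'E'
from scipy.spatial.transform import Rotation as Ro
def goal(x,y,z,sgn=1,ang=2.35,show=True):
    s=ctrl.get_state();R=Ro.from_euler('xyz',s['tool_rot'],degrees=True)
    a=np.radians(ang);ty=sgn*np.array([np.cos(a),np.sin(a),0]);tx=np.array([0,0,-1.])
    D=Ro.from_matrix(np.c_[tx,ty,np.cross(tx,ty)])
    rel=(R.inv()*D).as_rotvec(degrees=True)
    d=R.inv().apply(np.array([x,y,z])-s['tool_pos'])*100
    print('pos',s['tool_pos'].round(4),'w',round(s['width'],4),'F',s['force'].round(1),'t',round(s['t'],2),'shift cm',d.round(2),'turn',rel.round(2),'j6',s['joint_positions'].round(1))
E
python3 - <<'E'
from h import *
goal(.56,-.02,.25);goal(.56,-.02,.25,-1)
for z in (0,.2,.3,.4,.5):print(z,ray('top',260,85,z),ray('top',300,85,z))
E
```

```text
pos [0.2119 0.5341 0.2306] w 0.0855 F [0.  0.  0.9] t 0.15 shift cm [ -1.9  -38.66  52.79] turn [6.6e+01 4.0e-02 8.0e-02] j6 [60.4 18.   2.6 74.7  0.  82. ]
pos [0.2119 0.5341 0.2306] w 0.0855 F [0.  0.  0.9] t 0.15 shift cm [ -1.9  -38.66  52.79] turn [-1.14e+02 -9.00e-02  4.00e-02] j6 [60.4 18.   2.6 74.7  0.  82. ]
0 [0.85644897 0.0910696 ] [0.85565971 0.00489726]
0.2 [0.76780144 0.07961074] [0.76718424 0.01222421]
0.3 [0.72347768 0.07388131] [0.72294651 0.01588768]
0.4 [0.67915392 0.06815188] [0.67870878 0.01955116]
0.5 [0.63483015 0.06242245] [0.63447104 0.02321463]
```

```bash
python3 - <<'E'
import cv2,numpy as np
a=cv2.resize(cv2.imread("pics/top0.png")[0:140,150:560],None,fx=1.9,fy=1.9,interpolation=cv2.INTER_CUBIC)
b=cv2.resize(cv2.imread("pics/scene0.png")[0:160,210:560],None,fx=1.9,fy=1.9,interpolation=cv2.INTER_CUBIC)
c=np.zeros((a.shape[0]+b.shape[0],800,3),np.uint8);c[:a.shape[0],:a.shape[1]]=a[:,:800];c[a.shape[0]:,:b.shape[1]]=b
cv2.imwrite("pics/shelf.png",c);print(a.shape)
E
```

```text
(266, 779, 3)
```

View pics/shelf.png

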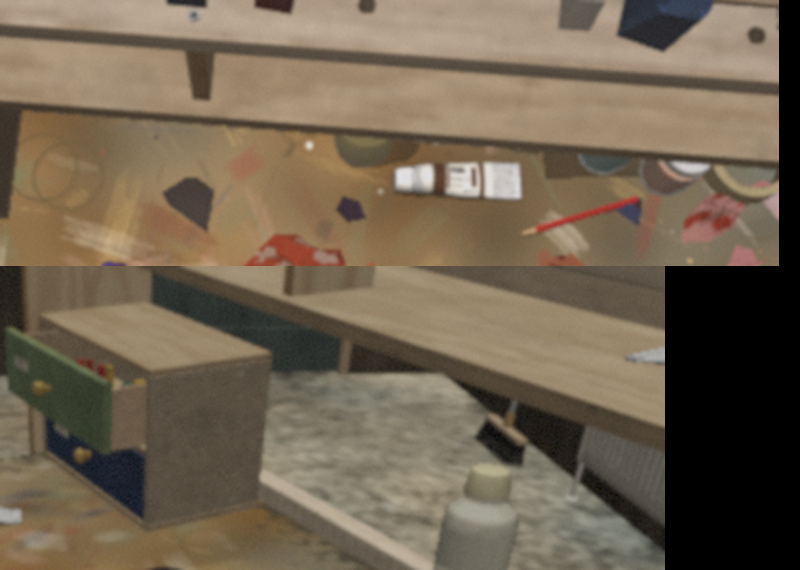

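```bash
python3 - <<'E'
from h import *
def rr(n,u,v):
    c=ctrl.camera_info(n);d=np.array([(u-c['cx'])/c['fx'],(v-c['cy'])/c['fy'],1.]);R=c['R'];return -R.T@c['t'],R.T@d
o,d1=rr('scene',394,37);_,d2=rr('scene',560,94);n=np.cross(d1,d2)
for u,v in((200,58.5),(300,65.6),(400,72.7)):
    p,d=rr('top',u,v);print(p+d*(n@(o-p))/(n@d))
E
```

```text
[0.75970519 0.15948143 0.31025953]
[0.74754586 0.01588038 0.31039696]
[ 0.73544466 -0.12703426  0.31053373]
```

```bash
python3 -m inch '[[100,[-0.1,-1.9,2.6],[3.3,0,0]],[100,[-0.2,-3.8,5.2],[6.6,0,0]],[100,[-0.3,-5.7,7.8],[9.9,0,0]],[100,[-0.4,-7.6,10.4],[13.2,0,0]],[100,[-0.5,-9.5,13],[16.5,0,0]],[100,[-0.6,-11.4,15.6],[19.8,0,0]],[100,[-0.7,-13.3,18.2],[23.1,0,0]],[100,[-0.8,-15.2,20.8],[26.4,0,0]],[100,[-0.9,-17.1,23.4],[29.7,0,0]],[100,[-1,-19,26],[33,0,0]]]' 30
python3 -c "
from h import *
goal(.56,-.02,.25)"
```

```text
t: 1.15
tool_pos: [0.3841, 0.2607, 0.2412]
tool_rot: [-115.9, 90.0, -170.7]
force: [0.5, 0.1, 0.4]
width: 0.0852
pos [0.3841 0.2607 0.2412] w 0.0852 F [0.5 0.1 0.4] t 1.15 shift cm [-0.88 -1.82 33.08] turn [ 3.287e+01 -0.000e+00  1.000e-02] j6 [ 24.2   5.5 -11.6  72.9   0.   79. ]
```

```bash
python3 -m inch '[[100,[-0.1,-0.2,3.3],[3.3,0,0]],[100,[-0.2,-0.4,6.6],[6.6,0,0]],[100,[-0.3,-0.6,9.9],[9.9,0,0]],[100,[-0.4,-0.8,13.2],[13.2,0,0]],[100,[-0.5,-1,16.5],[16.5,0,0]],[100,[-0.6,-1.2,19.8],[19.8,0,0]],[100,[-0.7,-1.4,23.1],[23.1,0,0]],[100,[-0.8,-1.6,26.4],[26.4,0,0]],[100,[-0.9,-1.8,29.7],[29.7,0,0]],[100,[-0.9,-1.8,33.1],[32.9,0,0]]]' 30
python3 - <<'E'
from h import *
goal(.6466,.0904,.115)
c=ctrl.camera_info('wrist');print(-c['R'].T@c['t'])
cv2.imwrite("pics/w1.png",ctrl.grab_frame('wrist')[:,:,::-1])
np.savez('w1.npz',**c)
E
```

```text
t: 2.15
tool_pos: [0.5608, -0.0197, 0.2502]
tool_rot: [-124.1, 90.0, 148.2]
force: [0.3, 0.5, 0.9]
width: 0.0856
pos [ 0.5608 -0.0197  0.2502] w 0.0856 F [0.3 0.5 0.9] t 2.15 shift cm [ 13.52   9.02 -10.65] turn [-0.04 -0.01  0.02] j6 [-10.2  16.2   2.8  76.7   0.   77.5]
[0.55786114 0.04490613 0.39287806]
```

View pics/w1.png

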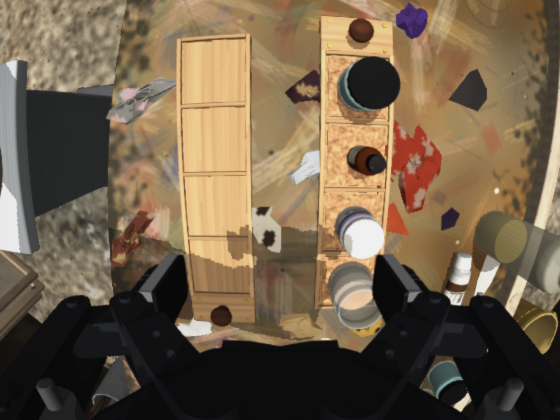

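Wrist view: bare rack at left with dividers at (214,104), (217,172), (220,237) and knob (221,316). Cork rack at right with knob (361,31). Lids are large (371,83), amber (375,162), small (361,239) and glass rim (355,294).

```bash
cat >> h.py <<'E'
def fray(c,u,v,z):
    x,y=u-c['cx'],v-c['cy'];r=np.hypot(x,y);th=r/c['fx']
    d=np.array([x/r*np.sin(th),y/r*np.sin(th),np.cos(th)]);R=c['R'];o=-R.T@c['t'];w=R.T@d
    return (o+w*(z-o[2])/w[2])[:2].round(4)
E
python3 - <<'E'
from h import *
c=dict(np.load('w1.npz'))
im=cv2.imread('pics/w1.png');hsv=cv2.cvtColor(im,cv2.COLOR_BGR2HSV)
def blob(m,box):
    x0,y0,x1,y1=box;k=np.zeros(m.shape,np.uint8);k[y0:y1,x0:x1]=1
    n,l,s,ce=cv2.connectedComponentsWithStats((m&(k>0)).astype(np.uint8));i=1+np.argmax(s[1:,4])
    cs=max(cv2.findContours((l==i).astype(np.uint8),0,2)[0],key=cv2.contourArea)
    e=cv2.minAreaRect(cs);return e[0],e[1],s[i,4]
v=hsv[:,:,2];s=hsv[:,:,1]
L=blob(v<55,(330,45,405,115));S=blob((v>200)&(s<40),(335,210,390,265));A=blob(v<50,(345,140,392,180))
print(L,S,A)
print('large',fray(c,*L[0],.074),'small',fray(c,*S[0],.066),'amber',fray(c,*A[0],.076),fray(c,375,162,.08),'glass',fray(c,355,297,.080))
for n,p,z in (('corkknob',(361,30),.03),('bareknob',(221,316),.03)):print(n,fray(c,*p,z))
print('bdiv',[fray(c,*p,.011) for p in((213.5,104),(217,172),(220,238))])
print('cdiv',[fray(c,*p,.011) for p in((358,124),(352.5,188),(348,253))])
print('edges bare',[fray(c,*p,.011) for p in((181,104),(246,102),(183,172),(251,170))])
print('edges cork',[fray(c,*p,.011) for p in((324,124),(391,123),(321,188),(387,188))])
E
```

```text
((373.2500305175781, 82.75), (52.32590103149414, 50.20458221435547), np.int32(2131)) ((365.74462890625, 238.2274627685547), (38.12474060058594, 36.45707321166992), np.int32(1129)) ((374.25, 163.24998474121094), (19.091880798339844, 18.384777069091797), np.int32(289))
large [0.6489 0.0897] small [ 0.6574 -0.0753] amber [0.6548 0.0086] [0.6542 0.0104] glass [ 0.6506 -0.1417]
corkknob [0.6454 0.1571]
bareknob [ 0.4891 -0.2078]
bdiv [array([0.4797, 0.0636]), array([ 0.4851, -0.0178]), array([ 0.4881, -0.1019])]
cdiv [array([0.6507, 0.047 ]), array([ 0.6498, -0.0308]), array([ 0.6528, -0.1164])]
edges bare [array([0.4396, 0.0641]), array([0.5181, 0.0662]), array([ 0.4423, -0.0187]), array([ 0.5262, -0.0141])]
edges cork [array([0.6099, 0.0441]), array([0.6922, 0.0519]), array([ 0.6109, -0.0326]), array([ 0.6945, -0.0286])]
```

```bash
python3 -c "
from h import *
goal(.649,.0895,.120)"
python3 -m inch '[[100,[1.5,1.1,-1.2],[0,0,0]],[100,[3,2.2,-2.4],[0,0,0]],[100,[4.5,3.3,-3.6],[0,0,0]],[100,[6,4.4,-4.8],[0,0,0]],[100,[7.5,5.5,-6],[0,0,0]],[100,[9,6.6,-7.2],[0,0,0]],[100,[10.5,7.7,-8.4],[0,0,0]],[100,[12,8.4,-9.6],[0,0,0]],[100,[13,8.4,-10.6],[0,0,0]],[100,[13,8.4,-10.6],[0,0,0]]]' 30
python3 -c "
from h import *
goal(.649,.0895,.024)
c=ctrl.camera_info('wrist');np.savez('w2.npz',**c)
cv2.imwrite('pics/w2.png',ctrl.grab_frame('wrist')[:,:,::-1])"
```

```text
pos [ 0.5641 -0.0238  0.2495] w 0.0853 F [ 4.8 -3.6  0.8] t 2.2 shift cm [ 12.94   8.85 -11.06] turn [-0.36  0.15 -0.11] j6 [-10.5  16.4   3.1  76.5  -0.1  77.5]
t: 3.2
tool_pos: [0.6384, 0.0926, 0.118]
tool_rot: [-95.9, 89.8, 176.6]
force: [0.3, 0.1, 0.3]
width: 0.0853
pos [0.6384 0.0926 0.118 ] w 0.0853 F [0.3 0.1 0.3] t 3.2 shift cm [9.39 1.08 0.36] turn [ 0.2  -0.02  0.22] j6 [ 1.1 28.7  2.8 64.3  0.  88.6]
```

View pics/w2.png

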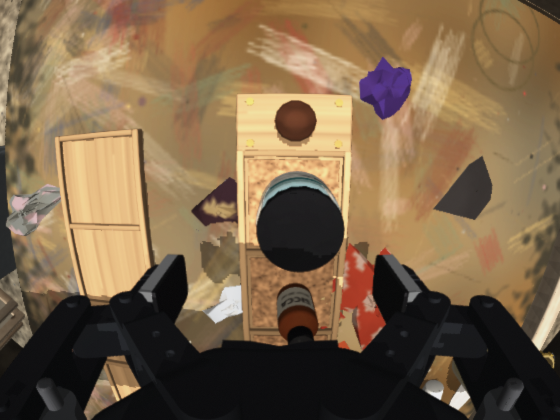

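```bash
python3 - <<'E'
from h import *
c=dict(np.load('w2.npz'))
print(fray(c,300.5,228.5,.074),fray(c,295,120,.03),fray(c,313,-0+325,.076))
goal(.649,.0900,.024)
E
```

```text
[0.6505 0.0937] [0.6456 0.1584] [0.6638 0.0242]
pos [0.639  0.0918 0.1193] w 0.0853 F [-0.2  0.4 -0.2] t 3.25 shift cm [9.53 1.02 0.22] turn [0.17 0.01 0.13] j6 [ 1.1 28.7  2.9 64.3 -0.  88.5]
```

```bash
python3 -m inch '[[100,[0,0.6,0],[0,0,0]],[100,[0,1.1,0],[0,0,0]],[100,[1.5,1.1,0],[0,0,0]],[100,[3,1.1,0],[0,0,0]],[100,[4.5,1.1,0],[0,0,0]],[100,[6,1.1,0],[0,0,0]],[100,[7.5,1.1,0],[0,0,0]],[100,[9,1.1,0],[0,0,0]],[100,[9.5,1.1,0],[0,0,0]],[100,[9.5,1.1,0],[0,0,0]]]' 30
python3 -c "
from h import *
goal(.65,.0915,.024)"
```

```text
t: 4.25
tool_pos: [0.651, 0.091, 0.0251]
tool_rot: [-91.5, 90.0, -179.1]
force: [-0.1, 0.0, -1.2]
width: 0.0854
pos [0.651  0.091  0.0251] w 0.0854 F [-0.1  0.  -1.2] t 4.25 shift cm [ 0.11 -0.09 -0.05] turn [ 0.06 -0.    0.03] j6 [ 1.  34.  -2.3 53.8  0.  88.6]
```

Close on the large jar, then lift.

```bash
python3 -m inch '[[60,[0,0,0],[0,0,0]],[50,[0,0,0],[0,0,0]],[40,[0,0,0],[0,0,0]],[40,[0,0,0],[0,0,0]],[40,[0,0,0],[0,0,0]],[40,[0,0,0],[0,0,0]],[40,[0,0,0],[0,0,0]],[40,[0,0,0],[0,0,0]]]' 30
python3 -m inch '[[40,[-0.5,0,0],[0,0,0]],[40,[-1.5,0,0],[0,0,0]],[40,[-3,0,0],[0,0,0]],[40,[-4.5,0,0],[0,0,0]],[40,[-6,0,0],[0,0,0]],[40,[-7.5,0,0],[0,0,0]],[40,[-9,0,0],[0,0,0]],[40,[-9.5,0,0],[0,0,0]],[40,[-9.5,0,0],[0,0,0]]]' 30
python3 -c "
from h import *
goal(.4861,-.1434,.12)
cv2.imwrite('pics/w3.png',ctrl.grab_frame('wrist')[:,:,::-1])"
```

```text
t: 5.05
tool_pos: [0.6518, 0.0915, 0.0268]
tool_rot: [83.6, 89.9, -4.0]
force: [-1.7, -1.5, 5.7]
width: 0.0564
t: 5.95
tool_pos: [0.6515, 0.0917, 0.1214]
tool_rot: [92.2, 89.9, 4.6]
force: [1.3, -0.7, -2.6]
width: 0.0561
pos [0.6515 0.0917 0.1214] w 0.0561 F [ 1.3 -0.7 -2.6] t 5.95 shift cm [  0.1  -17.54  22.78] turn [ 0.11 -0.   -0.11] j6 [ 1.  29.7  4.9 65.1  0.  88.6]
```

View pics/w3.png

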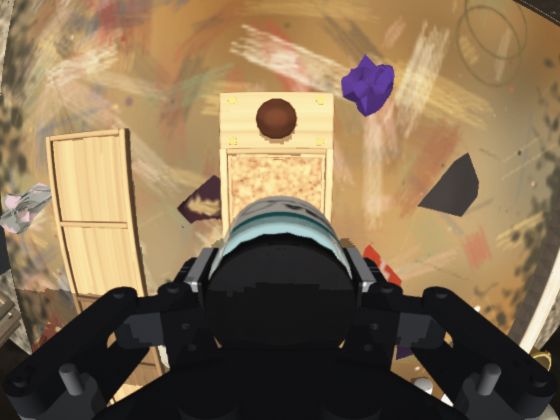

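```bash
python3 -m inch '[[40,[0,-1,1.3],[0,0,0]],[40,[0,-3,3.9],[0,0,0]],[40,[0,-5.2,6.7],[0,0,0]],[40,[0,-7.4,9.6],[0,0,0]],[40,[0,-9.6,12.5],[0,0,0]],[40,[0,-11.8,15.3],[0,0,0]],[40,[0,-14,18.2],[0,0,0]],[40,[0,-16,20.8],[0,0,0]],[40,[0,-17.5,22.8],[0,0,0]],[40,[0,-17.5,22.8],[0,0,0]]]' 30
python3 -c "
from h import *
goal(.4861,-.1434,.04)
c=ctrl.camera_info('wrist');np.savez('w4.npz',**c)
cv2.imwrite('pics/w4.png',ctrl.grab_frame('wrist')[:,:,::-1])
cv2.imwrite('pics/t4.png',ctrl.grab_frame('top')[:,:,::-1])
goal(.4861,-.1434,.04)
"
```

```text
t: 7.0
tool_pos: [0.4835, -0.1454, 0.1194]
tool_rot: [-100.8, 89.9, 171.4]
force: [-0.3, -0.7, -1.3]
width: 0.0565
pos [ 0.4835 -0.1454  0.1194] w 0.0565 F [-0.3 -0.7 -1.3] t 7.0 shift cm [ 7.93  0.28 -0.19] turn [-0.12 -0.03  0.14] j6 [-25.8  14.  -18.9  57.2  -0.   61.9]
pos [ 0.4852 -0.1438  0.1196] w 0.0563 F [ 0.2  0.1 -2.1] t 7.1 shift cm [ 7.96  0.09 -0.03] turn [ 0.02 -0.06  0.05] j6 [-25.6  14.1 -18.8  57.2   0.   62. ]
```

View pics/w4.png

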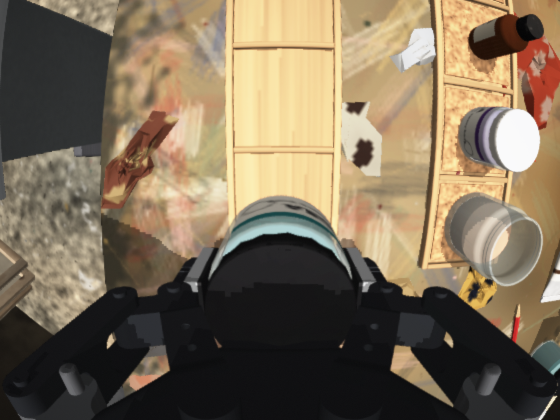

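View pics/t4.png

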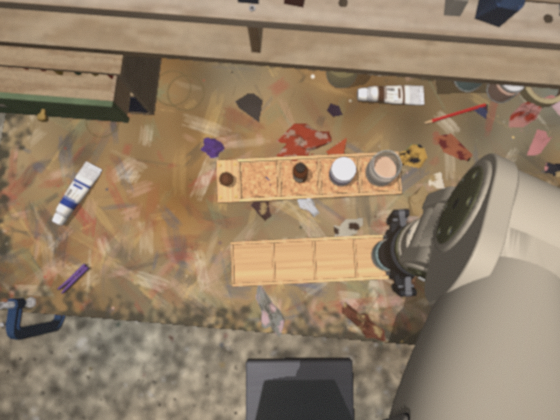

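```bash
python3 - <<'E'
from h import *
c=dict(np.load('w4.npz'))
print('div',[fray(c,*p,.011) for p in((284,46),(284,150))],'edges',[fray(c,*p,.011) for p in((230,150),(340,150),(227,47),(339,46))])
print('glass',fray(c,502,239,.082),'small',fray(c,514,140,.066),'amber cap',fray(c,529,30,.08))
goal(.4861,-.1434,.04)
E
```

```text
div [array([ 0.4816, -0.0218]), array([ 0.4847, -0.1031])] edges [array([ 0.4428, -0.1043]), array([ 0.5283, -0.1009]), array([ 0.4379, -0.0231]), array([ 0.5238, -0.0188])]
glass [ 0.6406 -0.1469] small [ 0.6503 -0.0771] amber cap [0.6507 0.0039]
pos [ 0.4852 -0.1438  0.1196] w 0.0563 F [ 0.2  0.1 -2.1] t 7.1 shift cm [ 7.96  0.09 -0.03] turn [ 0.02 -0.06  0.05] j6 [-25.6  14.1 -18.8  57.2   0.   62. ]
```

```bash
python3 -m inch '[[40,[1,0.1,0],[0,0,0]],[40,[3,0.1,0],[0,0,0]],[40,[5,0.1,0],[0,0,0]],[40,[7,0.1,0],[0,0,0]],[40,[8,0.1,0],[0,0,0]],[40,[8.8,0.1,0],[0,0,0]],[40,[9.2,0.1,0],[0,0,0]],[40,[9.4,0.1,0],[0,0,0]],[40,[9.4,0.1,0],[0,0,0]]]' 30
python3 -c "
from h import *
goal(.486,-.1445,.0255)
"
```

```text
t: 8.0
tool_pos: [0.4873, -0.1438, 0.0266]
tool_rot: [72.2, 90.0, -15.4]
force: [-0.1, -0.6, -1.0]
width: 0.0563
pos [ 0.4873 -0.1438  0.0266] w 0.0563 F [-0.1 -0.6 -1. ] t 8.0 shift cm [ 0.11 -0.13  0.07] turn [ 0.11  0.01 -0.04] j6 [-25.5  19.8 -25.9  44.3   0.   62. ]
```

```bash
python3 -m inch '[[40,[0.1,0,0],[0,0,0]],[40,[0.15,0,0],[0,0,0]],[72,[0.15,0,0],[0,0,0]],[80,[0.15,0,0],[0,0,0]],[100,[0.15,0,0],[0,0,0]],[100,[0.15,0,0],[0,0,0]],[100,[-2,0,0],[0,0,0]],[100,[-5,0,0],[0,0,0]],[100,[-8,0,0],[0,0,0]],[100,[-9.5,0,0],[0,0,0]]]' 30
python3 -c "
from h import *
cv2.imwrite('pics/t5.png',ctrl.grab_frame('scene')[:,:,::-1])
c=ctrl.camera_info('wrist');np.savez('w5.npz',**c)
cv2.imwrite('pics/w5.png',ctrl.grab_frame('wrist')[:,:,::-1])
goal(.6545,.0085,.12)
"
```

```text
t: 9.0
tool_pos: [0.4881, -0.1442, 0.1239]
tool_rot: [63.7, 89.8, -23.9]
force: [0.9, -1.0, 0.2]
width: 0.0852
pos [ 0.4887 -0.1445  0.1238] w 0.0857 F [ 1.1 -0.1 -0.3] t 9.1 shift cm [  0.43  17.22 -14.58] turn [ 0.11  0.14 -0.27] j6 [-25.5  14.  -18.3  57.4   0.   62. ]
```

View pics/t5.png

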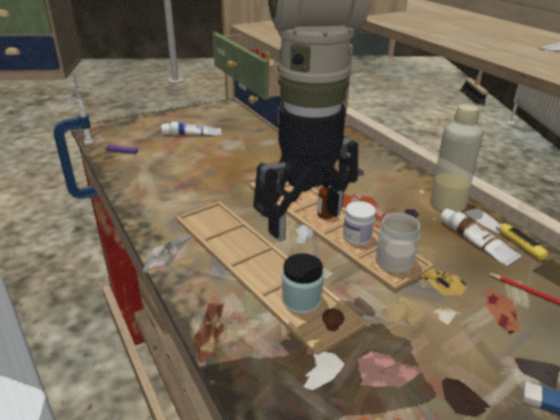

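View pics/w5.png

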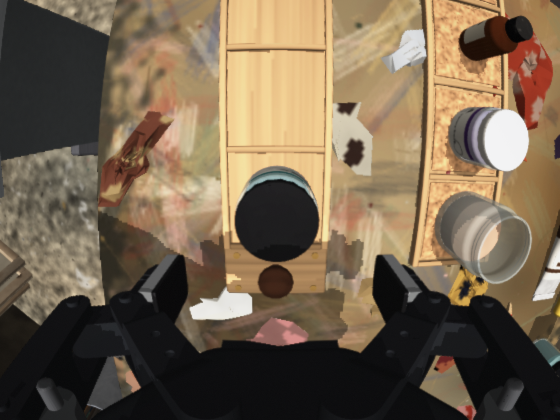

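```bash
python3 -m inch '[[100,[0,1,-0.8],[0,0,0]],[100,[0,3,-2.5],[0,0,0]],[100,[0,5.2,-4.4],[0,0,0]],[100,[0,7.4,-6.2],[0,0,0]],[100,[0,9.6,-8.1],[0,0,0]],[100,[0,11.8,-10],[0,0,0]],[100,[0,14,-11.9],[0,0,0]],[100,[0,16,-13.6],[0,0,0]],[100,[0.2,17.1,-14.6],[0,0,0]],[100,[0.2,17.1,-14.6],[0,0,0]]]' 30
python3 -c "
from h import *
c=dict(np.load('w5.npz'));print('large now',fray(c,277,219,.072),'knob',fray(c,275,281,.03),'amber',fray(c,519,27,.08))
c=ctrl.camera_info('wrist');np.savez('w6.npz',**c)
cv2.imwrite('pics/w6.png',ctrl.grab_frame('wrist')[:,:,::-1])
goal(.6535,.008,.02)
"
```

```text
t: 10.1
tool_pos: [0.6516, 0.0115, 0.1169]
tool_rot: [-105.9, 89.9, 166.7]
force: [-0.0, 0.8, 0.9]
width: 0.0854
large now [ 0.4871 -0.1412] knob [ 0.488  -0.2081] amber [0.652  0.0078]
pos [0.6508 0.0104 0.1174] w 0.0857 F [-0.6  0.1 -0.3] t 10.15 shift cm [9.74 0.28 0.26] turn [ 0.19 -0.01  0.16] j6 [-6.1 29.3  3.7 64.5 -0.  81.3]
```

View pics/w6.png

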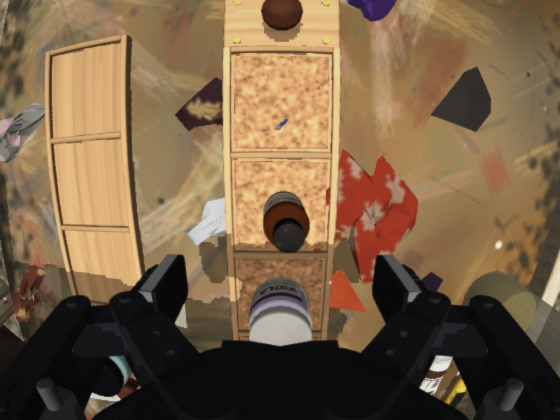

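```bash
python3 -c "
from h import *
c=dict(np.load('w6.npz'));print('amber',fray(c,290,237,.08),fray(c,285,200,.02),fray(c,282,12,.03))
"
```

```text
amber [0.6574 0.0095] [0.6549 0.017 ] [0.6463 0.1561]
```

```bash
python3 -m inch '[[100,[0.5,0.4,0.15],[0,0,0]],[100,[2,0.4,0.15],[0,0,0]],[100,[3.5,0.4,0.15],[0,0,0]],[100,[5,0.4,0.15],[0,0,0]],[100,[6.5,0.4,0.15],[0,0,0]],[100,[8,0.4,0.15],[0,0,0]],[100,[9.3,0.4,0.15],[0,0,0]],[100,[9.8,0.4,0.15],[0,0,0]],[100,[9.8,0.4,0.15],[0,0,0]]]' 30
python3 -c "
from h import *
goal(.656,.0088,.0195)
"
python3 -m inch '[[60,[0,0,0],[0,0,0]],[45,[0,0,0],[0,0,0]],[35,[0,0,0],[0,0,0]],[25,[0,0,0],[0,0,0]],[15,[0,0,0],[0,0,0]],[15,[0,0,0],[0,0,0]],[15,[0,0,0],[0,0,0]],[15,[0,0,0],[0,0,0]],[15,[0,0,0],[0,0,0]],[15,[0,0,0],[0,0,0]]]' 25
python3 -m inch '[[15,[-0.5,0,0],[0,0,0]],[15,[-1.5,0,0],[0,0,0]],[15,[-3,0,0],[0,0,0]],[15,[-4.5,0,0],[0,0,0]],[15,[-6,0,0],[0,0,0]],[15,[-7.5,0,0],[0,0,0]],[15,[-9,0,0],[0,0,0]],[15,[-9.5,0,0],[0,0,0]],[15,[-9.5,0,0],[0,0,0]]]' 25
python3 -c "
from h import *
goal(.4832,-.0625,.115)
c=ctrl.camera_info('wrist');np.savez('w7.npz',**c)
cv2.imwrite('pics/w7.png',ctrl.grab_frame('wrist')[:,:,::-1])"
```

```text
t: 11.05
tool_pos: [0.6546, 0.0078, 0.0204]
tool_rot: [-99.5, 89.9, 173.0]
force: [0.2, -0.3, -0.4]
width: 0.0856
pos [0.6546 0.0078 0.0204] w 0.0856 F [ 0.2 -0.3 -0.4] t 11.05 shift cm [ 0.09  0.14 -0.1 ] turn [ 0.06 -0.02  0.1 ] j6 [-6.3 34.  -3.  53.1  0.  81.2]
t: 12.05
tool_pos: [0.656, 0.0082, 0.0219]
tool_rot: [88.1, 89.9, 0.5]
force: [-1.1, 0.3, 5.8]
width: 0.0298
t: 12.95
tool_pos: [0.6561, 0.0081, 0.1174]
tool_rot: [84.5, 89.9, -3.1]
force: [-0.0, 0.7, -0.6]
width: 0.0298
pos [0.6561 0.0081 0.1174] w 0.0298 F [-0.   0.7 -0.6] t 12.95 shift cm [  0.21 -17.58   6.32] turn [ 0.11  0.01 -0.1 ] j6 [-6.3 29.7  4.3 64.5  0.  81.2]
```

View pics/w7.png

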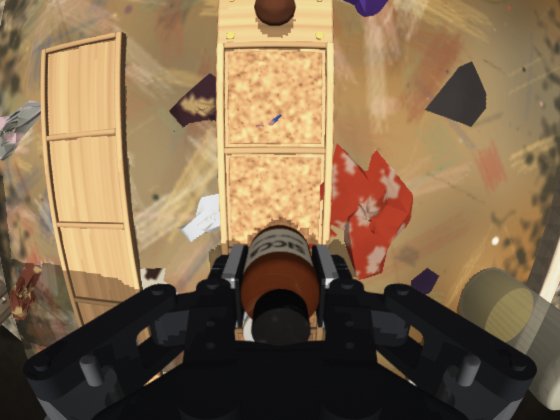

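```bash
python3 -m inch '[[15,[0,-1,0.3],[0,0,0]],[15,[0,-3,1],[0,0,0]],[15,[0,-5.3,1.9],[0,0,0]],[15,[0,-7.6,2.7],[0,0,0]],[15,[0,-10,3.5],[0,0,0]],[15,[0,-12.4,4.3],[0,0,0]],[15,[0,-14.6,5.1],[0,0,0]],[15,[0,-16.6,5.8],[0,0,0]],[15,[0,-17.6,6.2],[0,0,0]],[15,[0,-17.6,6.2],[0,0,0]]]' 25
python3 -c "
from h import *
goal(.4827,-.061,.0205)
c=ctrl.camera_info('wrist');np.savez('w8.npz',**c)
cv2.imwrite('pics/w8.png',ctrl.grab_frame('wrist')[:,:,::-1])
goal(.4827,-.061,.0205)"
```

```text
t: 14.0
tool_pos: [0.4809, -0.0614, 0.1158]
tool_rot: [-112.6, 89.9, 159.8]
force: [0.2, -0.2, 0.0]
width: 0.0301
pos [ 0.4809 -0.0614  0.1158] w 0.0301 F [ 0.2 -0.2  0. ] t 14.0 shift cm [ 9.53  0.19 -0.03] turn [ 0.04 -0.03  0.08] j6 [-16.8  12.1 -22.   56.    0.   70.8]
pos [ 0.4823 -0.0614  0.1161] w 0.0301 F [ 0.6 -0.1 -0.5] t 14.05 shift cm [ 9.56  0.04 -0.03] turn [ 0.06 -0.02 -0.  ] j6 [-16.7  12.2 -21.9  55.9   0.   70.9]
```

View pics/w8.png

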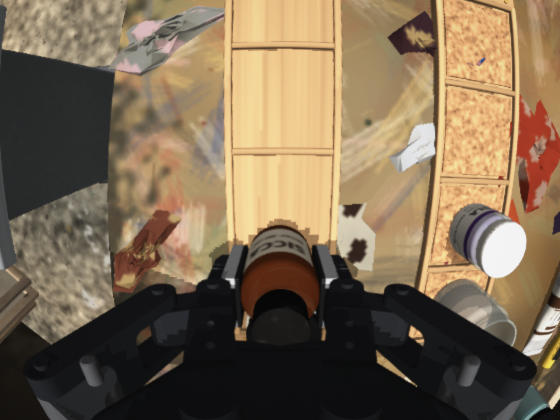

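```bash
python3 -m inch '[[15,[1,0,0],[0,0,0]],[15,[3,0,0],[0,0,0]],[15,[5,0,0],[0,0,0]],[15,[7,0,0],[0,0,0]],[15,[8,0,0],[0,0,0]],[15,[8.8,0,0],[0,0,0]],[15,[9.2,0,0],[0,0,0]],[15,[9.4,0,0],[0,0,0]],[15,[9.5,0,0],[0,0,0]],[15,[9.5,0,0],[0,0,0]]]' 25
python3 -c "
from h import *
goal(.4827,-.061,.0205)"
```

```text
t: 15.05
tool_pos: [0.4828, -0.0614, 0.0217]
tool_rot: [73.7, 89.9, -13.9]
force: [0.1, 0.1, -0.8]
width: 0.0303
pos [ 0.4828 -0.0614  0.0217] w 0.0303 F [ 0.1  0.1 -0.8] t 15.05 shift cm [ 0.12 -0.01 -0.04] turn [ 0.1   0.02 -0.06] j6 [-16.7  18.1 -29.2  42.6   0.   70.8]
```

```bash
python3 -m inch '[[15,[0.1,0,0],[0,0,0]],[15,[0.15,0,0],[0,0,0]],[40,[0.15,0,0],[0,0,0]],[50,[0.15,0,0],[0,0,0]],[70,[0.15,0,0],[0,0,0]],[100,[0.15,0,0],[0,0,0]],[100,[0.15,0,0],[0,0,0]],[100,[0.15,0,0],[0,0,0]]]' 25
python3 -m inch '[[100,[-2,0,0],[0,0,0]],[100,[-5,0,0],[0,0,0]],[100,[-8,0,0],[0,0,0]],[100,[-10,0,0],[0,0,0]],[100,[-10,0,0],[0,0,0]]]' 30
python3 -c "
from h import *
c=ctrl.camera_info('wrist');np.savez('w9.npz',**c)
cv2.imwrite('pics/w9.png',ctrl.grab_frame('wrist')[:,:,::-1])
goal(.6545,-.0755,.12)
"
```

```text
t: 15.85
tool_pos: [0.4823, -0.0613, 0.0198]
tool_rot: [124.0, 90.0, 36.5]
force: [0.1, -0.2, 0.7]
width: 0.0857
t: 16.35
tool_pos: [0.4845, -0.0619, 0.1228]
tool_rot: [71.9, 89.7, -15.6]
force: [1.0, 0.6, 0.6]
width: 0.0852
pos [ 0.4835 -0.0616  0.1211] w 0.0856 F [-0.2 -0.7  0.7] t 16.4 shift cm [ 0.16 17.03  2.12] turn [ 0.11  0.06 -0.18] j6 [-16.7  11.9 -21.5  56.4   0.   70.8]
```

View pics/w9.png

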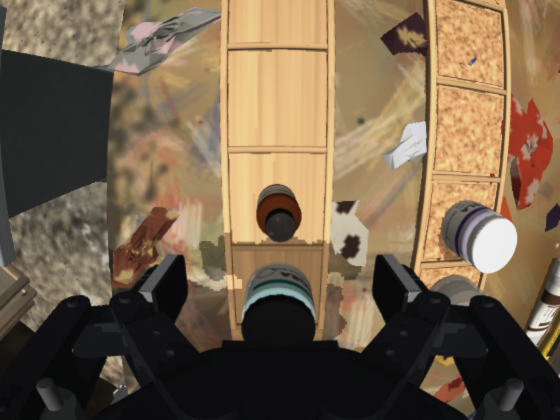

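The amber bottle stands upright in bay 2 (cap at (280,223)). Next is the small jar.

```bash
python3 -m inch '[[100,[0,1,0.1],[0,0,0]],[100,[0,3,0.4],[0,0,0]],[100,[0,5.3,0.7],[0,0,0]],[100,[0,7.6,1],[0,0,0]],[100,[0,10,1.3],[0,0,0]],[100,[0,12.4,1.6],[0,0,0]],[100,[0,14.6,1.9],[0,0,0]],[100,[0,16.2,2.1],[0,0,0]],[100,[0,17,2.1],[0,0,0]],[100,[0,17,2.1],[0,0,0]]]' 30
python3 -c "
from h import *
c=dict(np.load('w9.npz'));print('amber now',fray(c,280,224,.078),'div',fray(c,279,243,.011),'small',fray(c,494,245,.066))
c=ctrl.camera_info('wrist');np.savez('w10.npz',**c)
cv2.imwrite('pics/w10.png',ctrl.grab_frame('wrist')[:,:,::-1])
goal(.6545,-.0755,.021)
"
```

```text
t: 17.4
tool_pos: [0.6533, -0.0748, 0.1178]
tool_rot: [-110.2, 89.9, 162.3]
force: [-0.4, -0.2, -0.3]
width: 0.0854
amber now [ 0.4845 -0.0588] div [ 0.4858 -0.0977] small [ 0.6533 -0.0754]
pos [ 0.6525 -0.0747  0.1182] w 0.0853 F [-0.8 -1.1 -0.1] t 17.45 shift cm [9.72 0.22 0.1 ] turn [ 0.12 -0.04  0.14] j6 [-13.5  29.9   4.8  65.    0.   74. ]
```

View pics/w10.png

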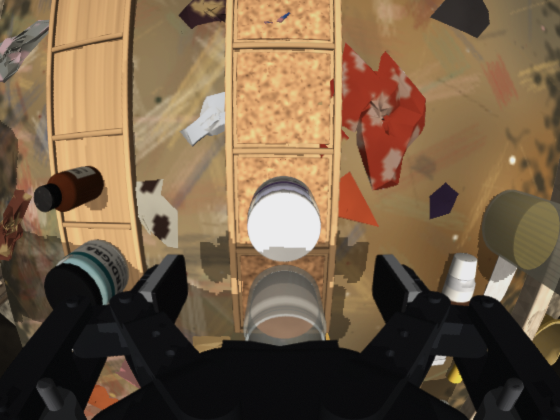

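```bash
python3 -c "
from h import *
c=dict(np.load('w10.npz'));print('small',fray(c,284.5,224.5,.066),'div',fray(c,283,151,.011))
"
python3 -m inch '[[100,[0.5,0.3,0.1],[0,0,0]],[100,[2,0.3,0.1],[0,0,0]],[100,[3.5,0.3,0.1],[0,0,0]],[100,[5,0.3,0.1],[0,0,0]],[100,[6.5,0.3,0.1],[0,0,0]],[100,[8,0.3,0.1],[0,0,0]],[100,[9.3,0.3,0.1],[0,0,0]],[100,[9.7,0.3,0.1],[0,0,0]],[100,[9.7,0.3,0.1],[0,0,0]]]' 30
python3 -c "
from h import *
goal(.6545,-.0755,.0205)
"
```

```text
small [ 0.6559 -0.074 ] div [ 0.6536 -0.0331]
t: 18.35
tool_pos: [0.6553, -0.0757, 0.0221]
tool_rot: [-107.5, 89.9, 164.9]
force: [-0.2, 1.0, 0.3]
width: 0.0854
pos [ 0.6553 -0.0757  0.0221] w 0.0854 F [-0.2  1.   0.3] t 18.35 shift cm [ 0.16 -0.08 -0.02] turn [ 0.1  -0.03  0.08] j6 [-13.6  34.4  -2.   53.7   0.   74. ]
```

```bash
python3 -m inch '[[60,[0.2,0,0],[0,0,0]],[50,[0.2,0,0],[0,0,0]],[40,[0.2,0,0],[0,0,0]],[35,[0.2,0,0],[0,0,0]],[30,[0.2,0,0],[0,0,0]],[30,[0.2,0,0],[0,0,0]],[30,[0.2,0,0],[0,0,0]],[30,[0.2,0,0],[0,0,0]],[30,[0.2,0,0],[0,0,0]]]' 30
python3 -m inch '[[30,[-0.5,0,0],[0,0,0]],[30,[-1.5,0,0],[0,0,0]],[30,[-3,0,0],[0,0,0]],[30,[-4.5,0,0],[0,0,0]],[30,[-6,0,0],[0,0,0]],[30,[-7.5,0,0],[0,0,0]],[30,[-9,0,0],[0,0,0]],[30,[-9.5,0,0],[0,0,0]],[30,[-9.5,0,0],[0,0,0]]]' 30
python3 -c "
from h import *
goal(.4793,.022,.115)
cv2.imwrite('pics/w11.png',ctrl.grab_frame('wrist')[:,:,::-1])"
```

```text
t: 19.25
tool_pos: [0.6567, -0.076, 0.0217]
tool_rot: [78.0, 89.9, -9.5]
force: [-0.6, 0.1, 6.0]
width: 0.0486
t: 20.15
tool_pos: [0.6566, -0.076, 0.1167]
tool_rot: [77.5, 89.9, -10.1]
force: [0.4, -0.2, -2.4]
width: 0.0488
pos [ 0.6566 -0.076   0.1167] w 0.0488 F [ 0.4 -0.2 -2.4] t 20.15 shift cm [  0.14 -17.29 -10.55] turn [ 0.1   0.02 -0.09] j6 [-13.6  30.2   5.1  64.8   0.   74. ]
```

View pics/w11.png

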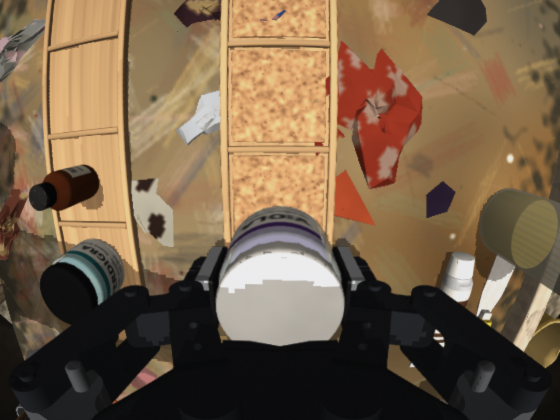

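```bash
python3 -m inch '[[30,[0,-1,-0.6],[0,0,0]],[30,[0,-3,-1.8],[0,0,0]],[30,[0,-5.3,-3.2],[0,0,0]],[30,[0,-7.6,-4.6],[0,0,0]],[30,[0,-10,-6.1],[0,0,0]],[30,[0,-12.4,-7.6],[0,0,0]],[30,[0,-14.6,-8.9],[0,0,0]],[30,[0,-16.4,-10],[0,0,0]],[30,[0,-17.3,-10.4],[0,0,0]],[30,[0,-17.3,-10.4],[0,0,0]]]' 30
python3 -c "
from h import *
c=ctrl.camera_info('wrist');np.savez('w12.npz',**c)
cv2.imwrite('pics/w12.png',ctrl.grab_frame('wrist')[:,:,::-1])
goal(.4793,.021,.0205)"
```

```text
t: 21.2
tool_pos: [0.4774, 0.0211, 0.1153]
tool_rot: [-100.0, 89.9, 172.5]
force: [0.5, -0.7, -1.3]
width: 0.0485
pos [0.4788 0.0206 0.1156] w 0.0487 F [-0.3 -0.3 -2.4] t 21.25 shift cm [ 9.51  0.05 -0.04] turn [ 0.12  0.01 -0.01] j6 [ -7.1  11.5 -22.9  55.7  -0.   80.4]
```

View pics/w12.png

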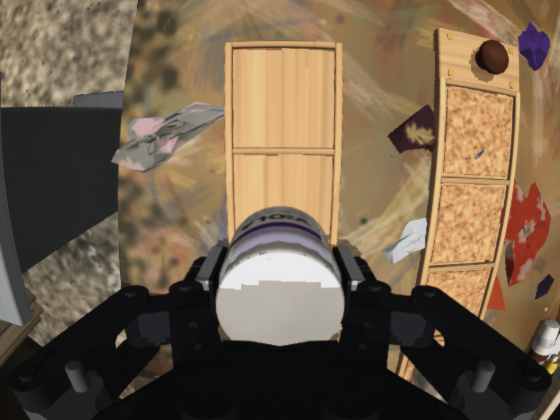

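```bash
python3 -m inch '[[30,[1,0,0],[0,0,0]],[30,[3,0,0],[0,0,0]],[30,[5,0,0],[0,0,0]],[30,[7,0,0],[0,0,0]],[30,[8,0,0],[0,0,0]],[30,[8.8,0,0],[0,0,0]],[30,[9.2,0,0],[0,0,0]],[30,[9.4,0,0],[0,0,0]],[30,[9.5,0,0],[0,0,0]],[30,[9.5,0,0],[0,0,0]]]' 30
python3 -c "
from h import *
goal(.4793,.021,.0200)"
```

```text
t: 22.25
tool_pos: [0.4793, 0.0206, 0.0213]
tool_rot: [84.5, 89.9, -3.0]
force: [0.0, 0.8, -1.3]
width: 0.0485
pos [0.4793 0.0206 0.0213] w 0.0485 F [ 0.   0.8 -1.3] t 22.25 shift cm [ 0.13  0.   -0.04] turn [ 0.11  0.01 -0.06] j6 [ -7.1  17.5 -30.2  42.2   0.   80.4]
```

```bash
python3 -m inch '[[30,[0.1,0,0],[0,0,0]],[30,[0.15,0,0],[0,0,0]],[62,[0.15,0,0],[0,0,0]],[70,[0.15,0,0],[0,0,0]],[85,[0.15,0,0],[0,0,0]],[100,[0.15,0,0],[0,0,0]],[100,[0.15,0,0],[0,0,0]],[100,[0.15,0,0],[0,0,0]]]' 30
python3 -m inch '[[100,[-2,0,0],[0,0,0]],[100,[-5,0,0],[0,0,0]],[100,[-8,0,0],[0,0,0]],[100,[-10,0,0],[0,0,0]],[100,[-10,0,0],[0,0,0]]]' 30
python3 -c "
from h import *
c=ctrl.camera_info('wrist');np.savez('w13.npz',**c)
cv2.imwrite('pics/w13.png',ctrl.grab_frame('wrist')[:,:,::-1])
goal(.6555,-.153,.13)
"
```

```text
t: 23.05
tool_pos: [0.4788, 0.0206, 0.0193]
tool_rot: [118.6, 90.0, 31.1]
force: [0.7, -0.1, -0.3]
width: 0.0851
t: 23.55
tool_pos: [0.4811, 0.0204, 0.1222]
tool_rot: [81.0, 89.7, -6.5]
force: [0.7, -0.1, -1.0]
width: 0.0856
pos [0.48   0.0205 0.1205] w 0.0852 F [-0.5 -0.4 -1. ] t 23.6 shift cm [-0.88 16.79 18.09] turn [ 0.11  0.03 -0.19] j6 [ -7.1  11.2 -22.5  56.2   0.   80.4]
```

View pics/w13.png

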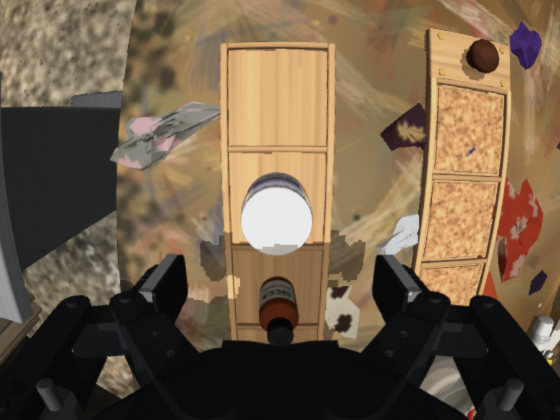

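The small jar is in bay 3, upright, with its lid at (277,221). Next is the glass jar.

```bash
python3 -m inch '[[100,[-0.4,1,1.1],[0,0,0]],[100,[-0.8,3,3.2],[0,0,0]],[100,[-0.9,5.3,5.7],[0,0,0]],[100,[-0.9,7.6,8.2],[0,0,0]],[100,[-0.9,10,10.8],[0,0,0]],[100,[-0.9,12.4,13.4],[0,0,0]],[100,[-0.9,14.6,15.8],[0,0,0]],[100,[-0.9,16.2,17.5],[0,0,0]],[100,[-0.9,16.8,18.1],[0,0,0]],[100,[-0.9,16.8,18.1],[0,0,0]]]' 30
python3 -c "
from h import *
c=dict(np.load('w13.npz'));print('small now',fray(c,277,221,.064),'div',fray(c,278,151,.011),fray(c,278,244,.011))
c=ctrl.camera_info('wrist');np.savez('w14.npz',**c)
cv2.imwrite('pics/w14.png',ctrl.grab_frame('wrist')[:,:,::-1])
goal(.6555,-.153,.025)
"
```

```text
t: 24.6
tool_pos: [0.6544, -0.1542, 0.1263]
tool_rot: [-113.3, 89.9, 159.0]
force: [-0.1, 0.2, -0.2]
width: 0.0855
small now [0.4793 0.0211] div [0.4784 0.0614] [ 0.4815 -0.016 ]
pos [ 0.6537 -0.1532  0.1267] w 0.0853 F [-1.2 -0.2  0.1] t 24.65 shift cm [10.17  0.21  0.  ] turn [ 0.07 -0.07  0.14] j6 [-20.   31.3   8.3  67.1   0.   67.5]
```

View pics/w14.png

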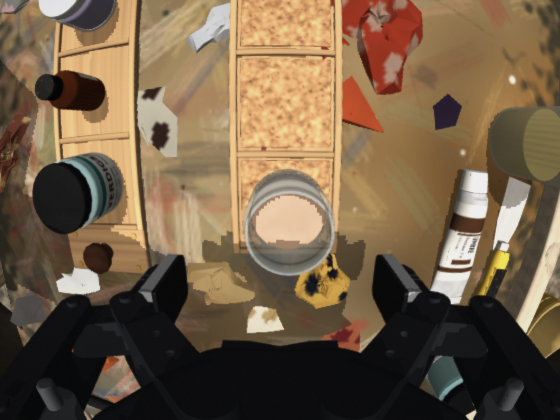

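```bash
python3 -c "
from h import *
c=dict(np.load('w14.npz'));print('glass',fray(c,290,231,.082),fray(c,290,234,.082),fray(c,289,219,.045),fray(c,286,154,.011),'front',fray(c,290,276,.082),fray(c,247,232,.082),fray(c,334,232,.082))
goal(.6555,-.153,.025)
"
```

```text
glass [ 0.6602 -0.155 ] [ 0.6603 -0.157 ] [ 0.6608 -0.1588] [ 0.6573 -0.1155] front [ 0.6618 -0.1857] [ 0.634  -0.1568] [ 0.6874 -0.1547]
pos [ 0.6537 -0.1532  0.1267] w 0.0853 F [-1.2 -0.2  0.1] t 24.65 shift cm [10.17  0.21  0.  ] turn [ 0.07 -0.07  0.14] j6 [-20.   31.3   8.3  67.1   0.   67.5]
```

```bash
python3 -m inch '[[100,[0,0.3,0.2],[0,0,0]],[100,[0.5,0.6,0.2],[0,0,0]],[100,[2,0.6,0.2],[0,0,0]],[100,[4,0.6,0.2],[0,0,0]],[100,[6,0.6,0.2],[0,0,0]],[100,[7.5,0.6,0.2],[0,0,0]],[100,[9,0.6,0.2],[0,0,0]],[100,[9.8,0.6,0.2],[0,0,0]],[100,[10.2,0.6,0.2],[0,0,0]],[100,[10.2,0.6,0.2],[0,0,0]]]' 30
python3 -c "
from h import *
goal(.6595,-.155,.025)
"
```

```text
t: 25.65
tool_pos: [0.6603, -0.1543, 0.0261]
tool_rot: [-125.7, 90.0, 146.7]
force: [0.7, 0.1, -0.2]
width: 0.0852
pos [ 0.6603 -0.1543  0.0261] w 0.0852 F [ 0.7  0.1 -0.2] t 25.65 shift cm [ 0.11 -0.08  0.07] turn [ 0.13 -0.02  0.02] j6 [-19.9  36.    1.5  55.5   0.   67.6]
```

```bash
python3 -m inch '[[70,[0,0,0.1],[0,0,0]],[60,[0,0,0.1],[0,0,0]],[50,[0,0,0.1],[0,0,0]],[45,[0,0,0.1],[0,0,0]],[45,[0,0,0.1],[0,0,0]],[45,[0,0,0.1],[0,0,0]],[45,[0,0,0.1],[0,0,0]],[45,[0,0,0.1],[0,0,0]]]' 30
python3 -m inch '[[45,[-0.5,0,0.1],[0,0,0]],[45,[-1.5,0,0.1],[0,0,0]],[45,[-3,0,0.1],[0,0,0]],[45,[-4.5,0,0.1],[0,0,0]],[45,[-6,0,0.1],[0,0,0]],[45,[-7.5,0,0.1],[0,0,0]],[45,[-9,0,0.1],[0,0,0]],[45,[-9.5,0,0.1],[0,0,0]],[45,[-9.5,0,0.1],[0,0,0]]]' 30
python3 -c "
from h import *
goal(.476,.1055,.122)
cv2.imwrite('pics/w15.png',ctrl.grab_frame('wrist')[:,:,::-1])"
```

```text
t: 26.45
tool_pos: [0.6614, -0.1561, 0.0275]
tool_rot: [67.9, 89.9, -19.7]
force: [0.3, -1.0, 5.8]
width: 0.0604
t: 27.35
tool_pos: [0.661, -0.1569, 0.1222]
tool_rot: [72.4, 89.9, -15.2]
force: [-0.0, -0.9, -2.3]
width: 0.0607
pos [ 0.661  -0.1569  0.1222] w 0.0607 F [-0.  -0.9 -2.3] t 27.35 shift cm [-1.000e-02 -1.736e+01 -2.701e+01] turn [ 0.1   0.03 -0.08] j6 [-20.1  32.1   9.   66.8   0.   67.4]
```

View pics/w15.png

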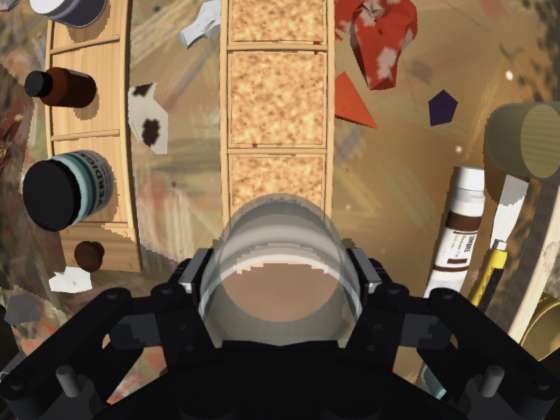

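```bash
python3 -m inch '[[45,[0,-1,-1.5],[0,0,0]],[45,[0,-3,-4.6],[0,0,0]],[45,[0,-5.2,-8],[0,0,0]],[45,[0,-7.4,-11.4],[0,0,0]],[45,[0,-9.6,-14.8],[0,0,0]],[45,[0,-11.8,-18.2],[0,0,0]],[45,[0,-14,-21.6],[0,0,0]],[45,[0,-16,-24.8],[0,0,0]],[45,[0,-17,-26.3],[0,0,0]],[45,[0,-17.4,-26.9],[0,0,0]]]' 30
python3 -c "
from h import *
ctrl.grab_frame('top')
c=ctrl.camera_info('wrist');np.savez('w16.npz',**c)
cv2.imwrite('pics/w16.png',ctrl.grab_frame('wrist')[:,:,::-1])
goal(.476,.1043,.0265)"
```

```text
t: 28.4
tool_pos: [0.4729, 0.106, 0.1205]
tool_rot: [-96.0, 89.9, 176.6]
force: [1.0, -0.1, -1.6]
width: 0.0606
pos [0.4745 0.105  0.1208] w 0.0607 F [ 0.1  0.4 -1.6] t 28.5 shift cm [9.43 0.15 0.08] turn [0.18 0.01 0.05] j6 [  3.   11.9 -21.5  56.7  -0.   90.5]
```

View pics/w16.png

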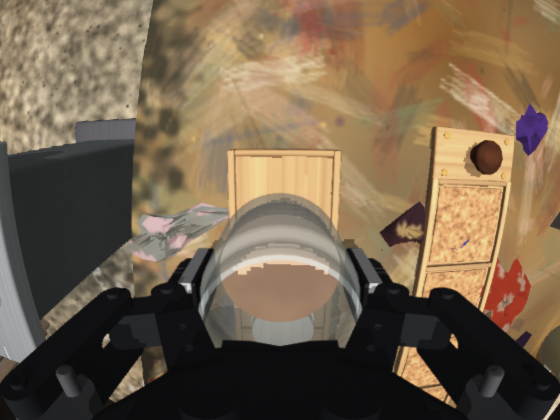

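```bash
python3 -m inch '[[45,[1,0.15,0],[0,0,0]],[45,[3,0.15,0],[0,0,0]],[45,[5,0.15,0],[0,0,0]],[45,[7,0.15,0],[0,0,0]],[45,[8,0.15,0],[0,0,0]],[45,[8.8,0.15,0],[0,0,0]],[45,[9.2,0.15,0],[0,0,0]],[45,[9.4,0.15,0],[0,0,0]],[45,[9.4,0.15,0],[0,0,0]]]' 30
python3 -c "
from h import *
goal(.476,.1043,.0255)"
```

```text
t: 29.4
tool_pos: [0.4772, 0.1046, 0.0276]
tool_rot: [96.0, 90.0, 8.5]
force: [0.2, 0.2, -2.0]
width: 0.0605
pos [0.4772 0.1046 0.0276] w 0.0605 F [ 0.2  0.2 -2. ] t 29.4 shift cm [ 0.21 -0.12  0.02] turn [ 0.1  -0.   -0.05] j6 [  2.9  17.9 -28.6  43.5   0.   90.5]
```

```bash
python3 -m inch '[[45,[0.1,0,0],[0,0,0]],[45,[0.2,0,0],[0,0,0]],[45,[0.2,0,0],[0,0,0]],[76,[0.2,0,0],[0,0,0]],[80,[0.2,0,0],[0,0,0]],[90,[0.2,0,0],[0,0,0]],[100,[0.2,0,0],[0,0,0]],[100,[0.2,0,0],[0,0,0]],[100,[0.2,0,0],[0,0,0]]]' 30
python3 -m inch '[[100,[-2,0,0],[0,0,0]],[100,[-5,0,0],[0,0,0]],[100,[-8,0,0],[0,0,0]],[100,[-11,0,0],[0,0,0]],[100,[-14,0,0],[0,0,0]],[100,[-16,0,0],[0,0,0]],[100,[-16,0,0],[0,0,0]]]' 30
python3 -c "
from h import *
c=ctrl.camera_info('wrist');np.savez('w17.npz',**c)
cv2.imwrite('pics/w17.png',ctrl.grab_frame('wrist')[:,:,::-1])
goal(.50,.1043,.18)"
```

```text
t: 30.3
tool_pos: [0.4767, 0.1047, 0.0253]
tool_rot: [125.8, 90.0, 38.3]
force: [0.7, -0.2, 0.4]
width: 0.0853
t: 31.0
tool_pos: [0.4787, 0.1047, 0.1884]
tool_rot: [91.0, 89.7, 3.5]
force: [-0.1, -0.1, 0.2]
width: 0.0852
pos [0.4777 0.1047 0.1865] w 0.0855 F [ 0.6 -0.6 -0.8] t 31.05 shift cm [0.65 2.22 0.13] turn [ 0.1  -0.01 -0.18] j6 [  2.9   9.4 -14.8  65.6   0.   90.5]
```

View pics/w17.png

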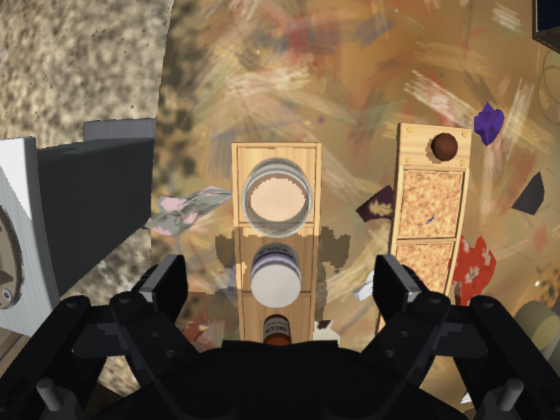

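The glass jar is down in the last bay, with its rim centred near (278,197). I'll back off and check from the fixed cameras.

```bash
python3 -m inch '[[100,[0,0,-2],[0,0,0]],[100,[0,0,-5],[0,0,0]],[100,[0,0,-8],[0,0,0]],[100,[0,0,-11],[0,0,0]],[100,[0,0,-14],[0,0,0]],[100,[0,0,-17],[0,0,0]],[100,[0,0,-20],[0,0,0]],[100,[0,0,-22],[0,0,0]],[100,[0,0,-22],[0,0,0]],[100,[0,0,-22],[0,0,0]]]' 30
python3 -c "
from h import *
for n in('top','scene'):cv2.imwrite(f'pics/{n}9.png',ctrl.grab_frame(n)[:,:,::-1])
a=cv2.imread('pics/top9.png')[220:310,210:440];cv2.imwrite('pics/top9z.png',cv2.resize(a,None,fx=3.3,fy=3.3,interpolation=2))
a=cv2.imread('pics/scene9.png')[140:360,160:460];cv2.imwrite('pics/scene9z.png',cv2.resize(a,None,fx=2.6,fy=2.6,interpolation=2))
"
```

```text
t: 32.05
tool_pos: [0.4663, 0.3241, 0.1836]
tool_rot: [-60.2, 89.8, -147.7]
force: [-0.2, -0.7, 0.1]
width: 0.0853
```

View pics/top9z.png

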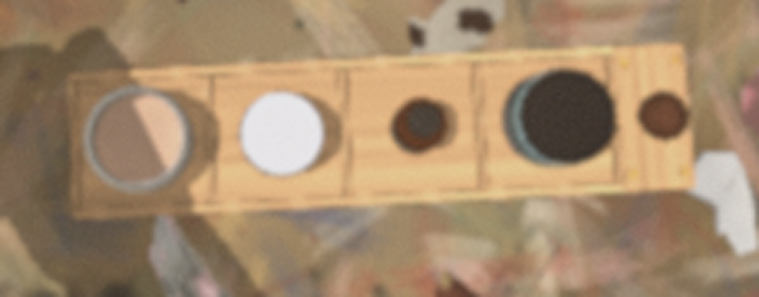

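View pics/scene9z.png

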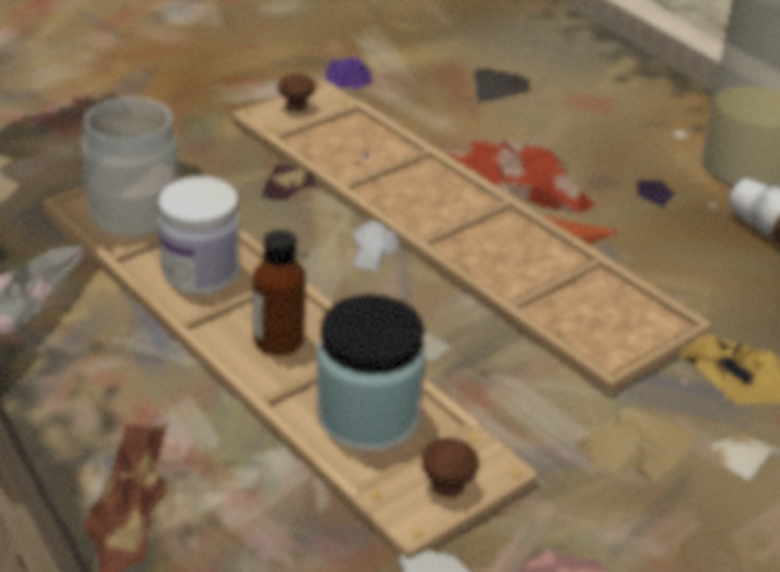

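All four stand upright in the bare rack. From the knob (663,115) the lids are large (569,116), amber (425,119), small (283,132) and glass (139,139).

```bash
python3 -c "
from h import *
t=lambda x,y:((x+.5)/3.3-.5+210,(y+.5)/3.3-.5+220)
k=ray('top',*t(663,115),.030);ks=ray('scene',*sz(450,463),.027);a=np.array([.041,-.999]);b=np.array([.999,.041])
for n,p,q,z in(('large',(569,116),(372,330),.072),('amber',(425,119),(281,243),.080),('small',(283,132),(199,199),.064),('glass',(139,139),(129,124),.080)):
    for c,r,o in(('top',ray('top',*t(*p),z),k),('scene',ray('scene',*sz(*q),z),ks)):
        d=r-o+a*.191;print(n,c,'y',round(d@a,4),'x',round(d@b,4))
"
```

```text
large top y 0.1255 x 0.0008
large scene y 0.1277 x -0.0012
amber top y 0.0422 x 0.0029
amber scene y 0.0466 x -0.0003
small top y -0.0381 x 0.0002
small scene y -0.0375 x -0.0002
glass top y -0.1199 x -0.0002
glass scene y -0.1152 x -0.0018
```

```bash
python3 -c "
from h import *
c=dict(np.load('w17.npz'));print('glass',fray(c,278,197,.08),'end strip outer',fray(c,277,143.5,.011),'div',fray(c,277,225,.011),fray(c,277,291,.011))
"
```

```text
glass [0.4775 0.1096] end strip outer [0.4751 0.1472] div [0.4785 0.0634] [ 0.4815 -0.0149]
```

```bash
python3 -c "
from h import *
print(ctrl.close_job())"
```

```text
the job is handed in; nothing more can be done
None
```

I moved all four containers to the empty rack and handed the job in at about 32 s. Counted from the knob, they stand in the same order as before: large jar, amber bottle, small jar, glass jar.

In the final top and scene pictures all four stand upright in their own bays, with the gripper open and well clear. Their measured distance from the bay centres, against the 15 mm limit:

| Container | Along the row | Across the row |
|---|---|---|
| Large jar | 1–3 mm | about 1 mm |
| Amber bottle | 1–5 mm | up to 3 mm |
| Small jar | 3–4 mm | under 1 mm |
| Glass jar | 5–9 mm | under 2 mm |

For the glass jar along the row, the top camera read 4.6 mm off centre, the scene camera 9.3 mm and the wrist camera about 5 mm. All three agree on direction, and all are within the limit. The top and scene cameras differ by up to 5 mm along the row generally, more than the stated 2 mm calibration error.

I did not measure tilt or standing height directly; I judged those from the pictures.

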